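# Change the spoilt welding filter glass, edges only

### The job

One of the two filter glasses on the sloping stand is spoilt with weld spatter: take it out and lay it flat across the middle of the white ribs in the red tray, then seat the new glass from the green rest in the frame it came from, flat on the frame's ribs and down against the yellow stop. Hold the glasses by their edges only, never touch their faces, and set them down without dropping them. Leave the good glass seated and everything else on the bench where it is.

Things in the scene. Friction and masses are not known exactly. Their poses are not given: they have to be found in the camera images.
- glass_spoilt: welding filter glass, flat rectangular plate 108 (x) by 50 (y) by 4 mm thick (z), 55 g; origin at the centre of its underside, x along its length, z up out of its upper face. Its edges and a border 5 mm wide around each face may be touched. The old one: brownish, covered with pale weld spatter spots. Starts seated in one of the two frames.
- glass_new: welding filter glass, flat rectangular plate 108 (x) by 50 (y) by 4 mm thick (z), 55 g; origin at the centre of its underside, x along its length, z up out of its upper face. Its edges and a border 5 mm wide around each face may be touched. Clean dark green. Starts flat on the ribs of the green rest.
- glass_good: welding filter glass, flat rectangular plate 108 (x) by 50 (y) by 4 mm thick (z), 55 g; origin at the centre of its underside, x along its length, z up out of its upper face. Its edges and a border 5 mm wide around each face may be touched. Clean dark green, seated in the other frame; it stays there.
- glass_spoilt_face: the face of the spoilt glass (both sides, inside the 5 mm border), not to be touched; same origin and axes as the glass
- glass_new_face: the face of the new glass, likewise
- glass_good_face: the face of the good glass, likewise
- frame_left: left (+y) black lens frame on the stand. Origin: middle of the seat plane, where the underside of the glass lies; x up the slope (28 degrees, rising away from the robot), y left, z square out of it. A seated glass has its origin at this origin, x axes parallel either way. Two cross ribs 12 mm wide at x = -43, +43 carry it; a yellow stop 40 mm wide, 7 mm high at x = -54 holds its lower end.
- frame_right: right (-y) black lens frame on the stand. Origin: middle of the seat plane, where the underside of the glass lies; x up the slope (28 degrees, rising away from the robot), y left, z square out of it. Like frame_left. At each rib's ends a side guide: 56 mm between guides, 5 mm above the seat, with flared lips to 13 mm. Between the ribs the long edges are free.
- stand: blue and grey sloping stand, fixed, base 130 by 280 by 12 mm, origin at the centre of its underside; it carries both lens frames, 132 mm apart, seats' middles 85 mm high; top edge about 117 mm high. Its sloping back board lies 21 mm below the seats. Over it a light bar along y, 26 by 285 by 22 mm, middle at x = 50, z = 250 mm, on two 12 mm posts at y = -134, +134
- rest: green rest for the new glass, fixed: base 150 (x) by 126 (y) by 6 mm, two white ribs across it (12 mm by 64 mm, at x = -43 and +43), rib tops 26 mm above its underside; origin at the centre of its underside
- tray: red tray for the spoilt glass, fixed: 166 (x) by 142 (y) mm, rim 14 mm high and 3 mm thick, floor 6 mm, two white ribs across it (12 by 64 mm, at x = -43 and +43), rib tops 26 mm above its underside; origin at the centre of its underside
- pipe: bystander: rusty exhaust pipe stub standing, 88 mm across, 150 mm high; origin at the centre of its underside
- spray: bystander: spray can standing, 64 mm across, 170 mm high; origin at the centre of its underside
- jar: bystander: glass jar standing, 56 mm across, 75 mm high; origin at the centre of its underside
- gasket: bystander: flat steel ring, 60 mm across, 8 mm high; origin at the centre of its underside
- magnet: bystander: red welding magnet, 66 by 68 by 19 mm; origin at the centre of its underside
- wrench: bystander: wrench lying along its x, about 200 mm long, up to 15 mm high
Not all that is in view belongs to the job. Leave any orange or pink look-alike of the glass_spoilt alone.

How it is judged:
By the outcome, as a careful person would: the job done as asked, in the order asked, and still so for the second after the job is handed in, with the robot touching nothing.
It also fails if it takes over 72 s, if anything falls off the work surface, if the arm or the gripper's body presses on something with over 40 N, if the wrist force passes 120 N, or if a joint passes its speed limit or range.

### The arm

A 7-joint arm with a two-finger parallel gripper is mounted at the origin on the work surface. World frame = base frame: x ahead of the robot, y to its left, z up, the work surface at z = 0. Lengths are in m, angles in rad, forces in N, time in s.
With the tool pointing down it reaches from about 0.425 to 0.875 m from the base axis. Payload 4.7 kg.
Tool frame: the origin (TCP) lies at the very end of the fingers, on their centre line; the grasp point (between the pads) lies tcp_to_grasp behind it (tcp_to_grasp is the distance from the TCP to the grasp point, in m); z points along the fingers, y is the direction in which the jaws open and shut (so a half turn about z gives the same grasp; the last joint's range is limited). The gripper opens to 85 mm and grips with 20 to 120 N. Pads are 22 mm wide; open, the fingers measure 114 mm over their backs; the gripper's body (76 mm by 85 mm) begins 54 mm behind the grasp point. The pads swing forward as they close: fully open they stand 13 mm farther back than shut.
Start: joints at [0.014, 0.321, -0.07, 1.45, 0.023, 1.371, -0.057], TCP at [0.65, -0, 0.231] pointing down, gripper open.
Joint ranges: [-2.86, 2.86], [-0.3, 2.09], [-1.38, 1.24], [0.06, 2.45], [-1.56, 4.7], [0.09, 2.05], [-2.69, 2.69]. Speed limits (rad/s): [2.57, 2.57, 3.14, 3.14, 3.14, 3.14, 3.14].

### API

Orientations are given as a unit quaternion [w, x, y, z].
In Python, from cell import * gives the robot as it stands.
- The arm moves only by the tool send_rows, never from a script. Its argument "moves" is a list of rows, each an object of numbers: "ax", "ay", "az": the turn, a rotation vector about the tool's x, y, z in degrees; "tx", "ty", "tz": the shift along the tool's x, y, z in m; "hand": the opening, from 0 (shut) to 1 (fully open). A call has 1 to 12 rows; each row is the pose to reach, as a shift and turn from the pose commanded when the call began, along the tool's axes at that moment; what a row does not reach only later rows make up. A row lasts 1/8 s, in which the tool goes at most 62.5 mm and 10.7 degrees, less where a joint would pass 70% of its speed; a pose out of reach is approached as far as the arm can. A call with a gripper value outside its range is refused whole. The fingers move at their own pace and stop on an object; the grip force is fixed at half the most. Time passes only in rows, so rows that repeat a pose let the fingers close. It gives the time, the measured TCP pose, the force and the opening at its end, in the units of the state.
- get_obs(): the state, without advancing time (a new reading comes with each control period).
- read_camera(name): name is "scene" or "side" or "wrist"; returns a dict with "frame" (400x640x3 uint8, blue, green, red), "range_z" (400x640 float32, m along the optical axis (not along the pixel's ray), 0 where there is no reading), "intrinsics" (3x3 intrinsics, pixels), "view" (4x4, takes a point from world to camera coordinates). Camera axes: x right, y down, z forward; pixel columns grow to the right and rows downward; lengths in m; the calibration is good to about 2 mm. The wrist camera is an equidistant fisheye: a pixel r from the principal point sees the ray r / f radians off the axis. A picture is of the moment at which its call begins.
- job_done(): hands the job in, once; it reports no verdict.
Trained networks look in a picture, given as the dict that the camera call returned (one of the last four; its "shot" number tells which), for a name from the list of things; names that differ only in an ending like _2 or _b are one class to them, and where a whole thing is asked for, a point or a joint stands for the part that bears it (a point fixed in the world has none). Each returns a list of dicts, best first, with "confidence" (0 to 1); they miss things now and then, are a little off and sometimes report something else, mostly with a low value. They report only what shows in the picture. A call takes as long as a camera call. They do not tell look-alikes from the thing itself.
- spot_in(picture, target): "bbox" ([left, top, width, height] in pixels, round what is visible of it).
- place_of(picture, target): "xy" ([column, row] in pixels: a listed point, or the origin of a listed thing).
The state is a dict: "time_s": time; "joints": joint angles; "qd": joint speeds; "joint_efforts": joint torques, N m; "eef_pos": TCP position; "tool_rot": TCP orientation; "contact_force": force on the tool from outside, world axes, zero at the start; "ft_torque": the same for the moment, N m; "gripper_width": finger opening in m.
Only numpy, scipy, OpenCV 4.12 (cv2) and the standard library are available. Lean on these libraries where they do the work, as an engineer would, in place of code of your own. Each camera call takes 0.05 s, during which the arm holds its last target. There are 200 camera calls.

## Working session

There is one attempt and no reset: what is moved stays moved. The work goes in short steps, Python scripts to look and compute and a tool call to move; the robot and the scene stay as the last step left them, time stands still between calls to the robot, and variables do not carry over. Pictures are saved under pics/ and viewed, about 8 in all and at most 12, crops included, and the job is handed in when it is done.

Besides the shell and the picture viewer there is one more tool, called after "Call:" as name([rows], argument=value, ...), one row to a line, values as JSON. send_rows: Moves the arm, as the interface text tells. Its arguments: {"type":"object","properties":{"moves":{"type":"array","items":{"type":"object","properties":{"ax":{"type":"number"},"ay":{"type":"number"},"az":{"type":"number"},"tx":{"type":"number"},"ty":{"type":"number"},"tz":{"type":"number"},"hand":{"type":"number"}}}}},"required":["moves"]}

```bash
ls; mkdir -p pics; python3 - <<'E'
from cell import *
import cv2,numpy as np
o=get_obs();print(o)
a=read_camera("scene");b=read_camera("side")
np.savez('s.npz',**{k+n:v[k] for n,v in(('a',a),('b',b)) for k in('frame','range_z','intrinsics','view')})
cv2.imwrite('pics/1.png',a['frame']);cv2.imwrite('pics/2.png',b['frame'])
for n,p in(('scene',a),('side',b)):
  print(p['intrinsics'],p['view'])
  for t in['glass_spoilt','glass_new','glass_good','frame_left','frame_right','rest','tray','stand']:
    print(n,t,[(np.round(d['xy']).tolist(),round(d['confidence'],2)) for d in place_of(p,t)][:3])
E
```

```text
pics
{'time_s': 0.0, 'joints': array([ 0.01407318,  0.32180392, -0.07005735,  1.45168615,  0.02262013,
        1.37081633, -0.05688595]), 'qd': array([ 0.00073566, -0.00082232, -0.00195894, -0.0010978 ,  0.00063494,
        0.00134421,  0.00016584]), 'joint_efforts': array([-1.25131752e-03, -4.93579853e+01, -3.82724963e-01, -3.14334905e+01,
        1.30020955e-02,  1.12603378e-02,  4.26072404e-06]), 'eef_pos': array([ 6.49450969e-01, -5.65474916e-05,  2.30230098e-01]), 'tool_rot': array([-6.34394468e-04,  7.07088874e-01,  7.07124031e-01, -7.25489442e-04]), 'contact_force': array([-0.27019807,  0.10340778,  0.75748841]), 'ft_torque': array([ 0.07003735, -0.01922383, -0.04458837]), 'gripper_width': 0.08563376727066206}
[[422.63145421   0.         315.87588499]
 [  0.         422.63145421 191.65029615]
 [  0.           0.           1.        ]] [[-0.99930439  0.0366985   0.00663012  0.5710679 ]
 [ 0.02514923  0.79444625 -0.60681355 -0.00212778]
 [-0.02753642 -0.6062247  -0.79481656  1.10503784]
 [ 0.          0.          0.          1.        ]]
scene glass_spoilt [([238.0, 223.0], 0.89
[... 347 characters left out ...]
0.26)]
[[417.9145138    0.         322.82026242]
 [  0.         417.9145138  203.51721436]
 [  0.           0.           1.        ]] [[-0.83078031 -0.55638287 -0.01556219  0.4836454 ]
 [-0.41091187  0.6319454  -0.6571122   0.2699102 ]
 [ 0.37544043 -0.53952119 -0.75363212  1.07009571]
 [ 0.          0.          0.          1.        ]]
side glass_spoilt [([306.0, 211.0], 0.64), ([197.0, 301.0], 0.63), ([262.0, 208.0], 0.61)]
side glass_new [([408.0, 158.0], 0.53)]
side glass_good [([335.0, 179.0], 0.83)]
side frame_left [([335.0, 183.0], 0.73)]
side frame_right []
side rest [([407.0, 165.0], 0.8)]
side tray [([287.0, 301.0], 0.73)]
side stand [([322.0, 215.0], 0.95), ([356.0, 277.0], 0.42)]
```

View pics/1.png

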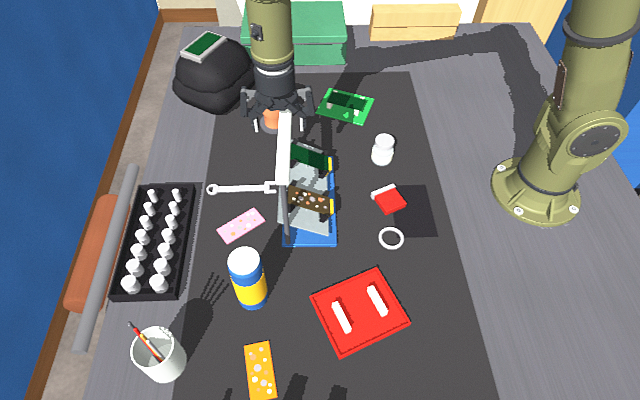

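View pics/2.png

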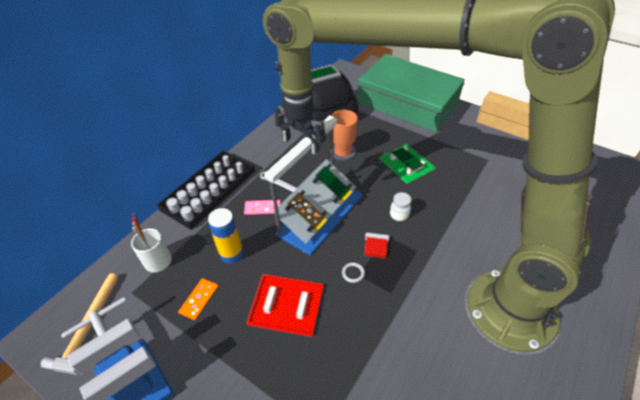

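Scene view: +x points left and +y points down. The spoilt glass is in frame_left at about (309,199) and the good glass is at (309,155). The new glass on its rest is at (345,105) and the tray is at (358,312). The pink glass (240,225) and orange glass (260,370) are look-alikes.

```bash
cat > h.py <<'E'
import numpy as np,cv2
from scipy.spatial.transform import Rotation as R
def cloud(p):
    K,V,z=p['intrinsics'],np.linalg.inv(p['view']),p['range_z']
    v,u=np.mgrid[:z.shape[0],:z.shape[1]]
    c=np.stack([(u-K[0,2])/K[0,0]*z,(v-K[1,2])/K[1,1]*z,z],-1)
    return c@V[:3,:3].T+V[:3,3]
def rot(q): return R.from_quat(np.roll(q,-1))
def delta(o,pos,Rt):
    "shift/turn in the tool axes from observed pose to the target"
    r=rot(o['tool_rot'])
    return np.round(r.inv().apply(np.array(pos)-o['eef_pos']),4),np.round((r.inv()*Rt).as_rotvec(degrees=True),2)
def tool(yaw,tilt=0):
    "tool pointing down, tool y at yaw from world y; tilt = slope in deg about yawed y (approach leans +x)"
    return R.from_euler('Z',yaw,degrees=True)*R.from_euler('Y',-tilt,degrees=True)*R.from_matrix([[0,1,0],[1,0,0],[0,0,-1]])*R.from_euler('Z',90,degrees=True)
E
python3 - <<'E'
from h import *
import cell
print([ (k,getattr(cell,k)) for k in dir(cell) if not k.startswith('_') and not callable(getattr(cell,k))])
d=np.load('s.npz')
print(rot([0,.7071,.7071,0]).as_matrix().round(2).tolist())
for n in'ab':
    p={k:d[k+n] for k in('frame','range_z','intrinsics','view')}
    P=cloud(p);hsv=cv2.cvtColor(p['frame'],cv2.COLOR_BGR2HSV);H,S,Vv=cv2.split(hsv)
    ok=p['range_z']>0
    def rep(nm,m,zr,box):
        m=m&ok&(P[...,2]>zr[0])&(P[...,2]<zr[1])&(P[...,0]>box[0])&(P[...,0]<box[1])&(P[...,1]>box[2])&(P[...,1]<box[3])
        q=P[m]
        if len(q)<10: print(n,nm,len(q));return
        print(n,nm,len(q),'mean',q.mean(0).round(4),'rect',np.round(np.array(cv2.minAreaRect((q[:,:2]*1000).astype(np.float32)),dtype=object)[0],1),np.round(cv2.minAreaRect((q[:,:2]*1000).astype(np.float32))[1:][0],1),round(cv2.minAreaRect((q[:,:2]*1000).astype(np.float32))[2],1),'z',np.percentile(q[:,2],[5,50,95]).round(4))
        return q
    red=((H<6)|(H>174))&(S>200)
    rep('tray',red,(-.01,.03),(.3,.75,.15,.6))
    rep('trayribs',(S<60)&(Vv>150),(.015,.04),(.35,.65,.15,.5))
    rep('rest',(H>50)&(H<75)&(S>150)&(Vv>120),(-.01,.05),(.3,.8,-.5,-.05))
    rep('newglass',(H>50)&(H<90)&(Vv<90)&(S>100),(.022,.05),(.3,.8,-.5,-.05))
    yel=(H>22)&(H<34)&(S>150)
    rep('stops',yel,(.03,.11),(.4,.7,-.2,.2))
    for s,l,h in(('L',0,.2),('R',-.2,0)): rep('stop'+s,yel,(.03,.11),(.4,.7,l,h))
    rep('blue',(H>100)&(H<120)&(S>150),(.004,.02),(.4,.75,-.25,.25))
    q=rep('spoilt',(H>5)&(H<20)&(S>80)&(Vv<150),(.05,.13),(.45,.7,-.05,.15))
    g=rep('good',(H>50)&(H<90)&(Vv<100)&(S>100),(.05,.13),(.45,.7,-.2,.05))
    for q in(q,g):
        if q is not None and len(q)>20:
            c=q.mean(0);nn=np.linalg.svd(q-c)[2][2];print('  n',(nn*np.sign(nn[2])).round(3))
E
```

```text
[('tcp_to_grasp', 0.0187)]
[[0.0, 1.0, 0.0], [1.0, 0.0, 0.0], [0.0, 0.0, -1.0]]
a tray 1490 mean [0.4936 0.3152 0.0074] rect [490.1 308.1] [172.6 143.4] 22.9 z [0.0035 0.0066 0.0142]
a trayribs 434 mean [0.4934 0.3119 0.0248] rect [492.8 309.3] [100.1  64.8] 22.9 z [0.0173 0.0256 0.0283]
a rest 788 mean [ 0.4728 -0.3241  0.0064] rect [ 470.5 -339.7] [129.6 148.8] 67.9 z [0.0033 0.0064 0.0092]
a newglass 269 mean [ 0.4833 -0.3381  0.0304] rect [ 469.2 -335.9] [ 53.1 107.3] 67.7 z [0.0273 0.0303 0.0337]
a stops 86 mean [0.538  0.0163 0.064 ] rect [538.9  10.8] [171.1   8.5] 88.9 z [0.0591 0.0643 0.0674]
a stopL 46 mean [0.5392 0.0775 0.0642] rect [539.1  76.2] [40.4  5. ] 86.8 z [0.0598 0.0643 0.0672]
a stopR 40 mean [ 0.5367 -0.0542  0.0638] rect [536.6 -54.9] [39.6  7. ] 83.7 z [0.0579 0.0643 0.0674]
a blue 974 mean [0.5753 0.0981 0.0118] rect [589.6   9.3] [281.5 129.9] 88.3 z [0.008  0.012  0.0147]
a spoilt 304 mean [0.5938 0.0742 0.0909] rect [590.9  74.4] [50.7 95.3] 88.2 z [0.0655 0.0919 0.1132]
a good 565 mean [ 0.5871 -0.0566  0.089 ] rect [586.  -57.9] [53.8 90.6] 89.1 z [0.0
[... 464 characters left out ...]
107.4] 65.9 z [0.025  0.0284 0.0319]
b stops 89 mean [0.5379 0.015  0.0597] rect [538.2   9.2] [178.2  13.8] 88.2 z [0.0367 0.0617 0.0663]
b stopL 47 mean [0.5394 0.0772 0.0599] rect [540.6  76.7] [43.1 13.6] 86.2 z [0.0396 0.0616 0.0662]
b stopR 42 mean [ 0.5361 -0.0546  0.0595] rect [536.  -56.4] [12.3 47.3] 0.9 z [0.0373 0.0619 0.0666]
b blue 961 mean [0.555  0.0517 0.0099] rect [573.3  68.8] [410.9 133. ] 74.5 z [0.0061 0.01   0.0131]
b spoilt 162 mean [0.5875 0.0712 0.0859] rect [588.2  70.8] [52.6 85.5] 88.9 z [0.0658 0.0865 0.1062]
b good 418 mean [ 0.5861 -0.0586  0.0872] rect [586.3 -59. ] [88.9 52. ] 0.6 z [0.0657 0.0877 0.1083]
  n [-0.476  0.008  0.88 ]
  n [-0.47  -0.009  0.883]
```

```bash
cat >> h.py <<'E'
def tool(yaw,tilt=0,s=1):
    return R.from_euler('Z',yaw,degrees=True)*R.from_euler('Y',-tilt,degrees=True)*R.from_matrix([[-s,0,0],[0,s,0],[0,0,-1.]])
n28=lambda yaw:R.from_euler('Z',yaw,degrees=True).apply([-np.sin(np.radians(28)),0,np.cos(np.radians(28))])
E
python3 - <<'E'
from h import *
from cell import *
o=get_obs();w=read_camera('wrist');cv2.imwrite('pics/3.png',w['frame'])
C=np.linalg.inv(w['view']);r=rot(o['tool_rot'])
print('cam in tool',r.inv().apply(C[:3,3]-o['eef_pos']),(r.inv().apply(C[:3,2])),w['intrinsics'])
sl=np.array([.590,.0750,.085]);n=n28(-1.2)
for s in(1,-1):
  for h in(.12,): print(s,delta(o,sl+n*h,tool(-1.2,28,s)), sl+n*h)
E
```

```text
cam in tool [ 6.68179835e-02  1.26962739e-04 -1.42004637e-01] [-2.59413018e-01 -5.00647525e-04  9.65766346e-01] [[309.70691629   0.         317.11049402]
 [  0.         309.70691629 194.3201104 ]
 [  0.           0.           1.        ]]
1 (array([ 0.0762, -0.1163,  0.0404]), array([-21.66, -22.11, -86.88])) [0.53367577 0.07617982 0.19095371]
-1 (array([ 0.0762, -0.1163,  0.0404]), array([-22.24,  21.78,  89.21])) [0.53367577 0.07617982 0.19095371]
```

```bash
python3 - <<'E'
from h import *
d=np.load('s.npz')
for n in'ab':
    P=cloud({k:d[k+n] for k in('range_z','intrinsics','view')})
    for y0 in(-.14,-.1,.04,.1):
        m=(abs(P[...,0]-.64)<.05)&(P[...,1]>y0)&(P[...,1]<y0+.04)&(P[...,2]>.2)&(P[...,2]<.275)&(d['range_z'+n]>0)
        q=P[m];print(n,y0,len(q),q.min(0).round(3),q.max(0).round(3)) if len(q) else 0
E
```

```text
a 0.04 186 [0.629 0.04  0.258] [0.653 0.08  0.264]
a 0.1 223 [0.629 0.1   0.243] [0.656 0.14  0.264]
b -0.14 137 [ 0.621 -0.137  0.201] [ 0.65  -0.1    0.262]
b -0.1 46 [ 0.621 -0.1    0.237] [ 0.638 -0.078  0.262]
b 0.04 153 [0.624 0.041 0.238] [0.653 0.08  0.262]
b 0.1 173 [0.627 0.1   0.203] [0.655 0.139 0.263]
```

View pics/3.png

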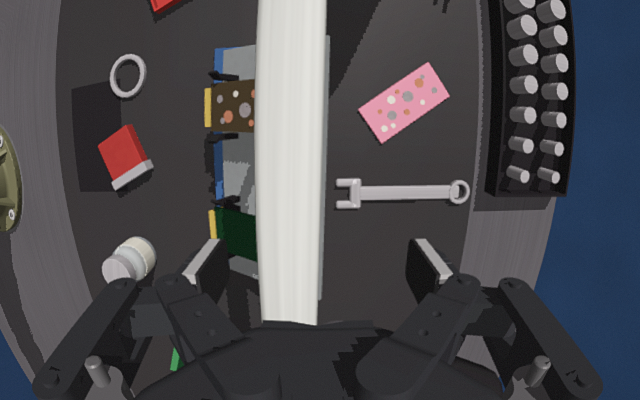

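The wrist view shows the fingers straddling the light bar (columns 260–325). I'll rise straight up first, then move back and turn.

Call:
send_rows([
  {"tz":-0.05},
  {"tz":-0.1},
  {"tz":-0.12},
  {"tz":-0.12},
  {"tz":-0.12,"ty":-0.05},
  {"tz":-0.12,"ty":-0.1},
  {"tz":-0.12,"ty":-0.15},
  {"tz":-0.12,"ty":-0.18,"az":-10},
  {"tz":-0.12,"ty":-0.18,"az":-20},
  {"tz":-0.12,"ty":-0.18,"az":-30},
  {"tz":-0.12,"ty":-0.18,"az":-40},
  {"tz":-0.12,"ty":-0.18,"az":-50},
])

```text
validation failed for argument at $.mo...
```

```bash
python3 - <<'E'
from h import *
from cell import *
o=get_obs();print(o['time_s'],o['eef_pos'],o['joints'].round(2),o['contact_force'])
sl=np.array([.590,.0750,.085]);n=n28(-1.2)
print(delta(o,sl+n*.14,tool(-1.2,28)))
E
```

```text
0.95 [ 6.50034732e-01 -3.28980902e-05  2.31365204e-01] [ 0.01  0.32 -0.07  1.45  0.02  1.37 -0.06] [ 0.12799767 -0.15461382 -0.29172655]
(array([ 0.0764, -0.1257,  0.0227]), array([-21.66, -22.11, -86.87]))
```

Call:
send_rows([
  {"ax":0,"ay":0,"az":0,"tx":0,"ty":0,"tz":-0.05,"hand":1},
  {"ax":0,"ay":0,"az":0,"tx":0,"ty":0,"tz":-0.1,"hand":1},
  {"ax":0,"ay":0,"az":0,"tx":0,"ty":0,"tz":-0.12,"hand":1},
  {"ax":0,"ay":0,"az":0,"tx":0,"ty":0,"tz":-0.12,"hand":1},
  {"ax":0,"ay":0,"az":0,"tx":0,"ty":-0.05,"tz":-0.12,"hand":1},
  {"ax":0,"ay":0,"az":0,"tx":0,"ty":-0.1,"tz":-0.12,"hand":1},
  {"ax":0,"ay":0,"az":-5,"tx":0,"ty":-0.15,"tz":-0.12,"hand":1},
  {"ax":0,"ay":0,"az":-15,"tx":0,"ty":-0.17,"tz":-0.12,"hand":1},
  {"ax":0,"ay":0,"az":-25,"tx":0,"ty":-0.17,"tz":-0.12,"hand":1},
  {"ax":0,"ay":0,"az":-35,"tx":0,"ty":-0.17,"tz":-0.12,"hand":1},
  {"ax":0,"ay":0,"az":-45,"tx":0,"ty":-0.17,"tz":-0.12,"hand":1},
  {"ax":0,"ay":0,"az":-45,"tx":0,"ty":-0.17,"tz":-0.12,"hand":1},
])

```text
time_s: 2.45
eef_pos: [0.4794, -0.0, 0.3497]
tool_rot: [-0.001, 0.383, 0.924, -0.001]
contact_force: [-0.6, 0.2, -1.0]
gripper_width: 0.0855
```

```bash
cat > t.py <<'E'
from h import *
from cell import *
import sys
o=get_obs();print(round(o['time_s'],2),o['eef_pos'].round(4),o['joints'].round(2),o['contact_force'].round(1),'w',round(o['gripper_width'],4))
def at(c,yaw,h,tilt=0):
    n=n28(yaw) if tilt else np.array([0,0,1.]); return delta(o,np.array(c)+n*h,tool(yaw,tilt))
E
python3 - <<'E'
from t import *
print(at([.590,.0750,.085],-1.2,.12,28))
E
```

```text
2.45 [ 0.4794 -0.      0.3497] [ 0.01 -0.07 -0.06  1.65 -0.    1.56  0.73] [-0.6  0.2 -1. ] w 0.0855
(array([0.0154, 0.0925, 0.1586]), array([-10.79, -26.73, -42.99]))
```

Call:
send_rows([
  {"ax":-2,"ay":-5,"az":-8,"tx":0.003,"ty":0.0175,"tz":0.02,"hand":1},
  {"ax":-4,"ay":-10,"az":-16,"tx":0.006,"ty":0.035,"tz":0.05,"hand":1},
  {"ax":-6,"ay":-15,"az":-24,"tx":0.009,"ty":0.0525,"tz":0.08,"hand":1},
  {"ax":-8,"ay":-20,"az":-32,"tx":0.012,"ty":0.07,"tz":0.11,"hand":1},
  {"ax":-10,"ay":-25,"az":-40,"tx":0.015,"ty":0.087,"tz":0.14,"hand":1},
  {"ax":-10.8,"ay":-26.7,"az":-43,"tx":0.0154,"ty":0.0925,"tz":0.1586,"hand":1},
  {"ax":-10.8,"ay":-26.7,"az":-43,"tx":0.0154,"ty":0.0925,"tz":0.1586,"hand":1},
  {"ax":-10.8,"ay":-26.7,"az":-43,"tx":0.0154,"ty":0.0925,"tz":0.1586,"hand":1},
])

```text
time_s: 3.45
eef_pos: [0.5351, 0.0762, 0.1936]
tool_rot: [0.243, 0.011, 0.97, -0.002]
contact_force: [-0.9, 0.7, -0.2]
gripper_width: 0.0852
```

```bash
python3 - <<'E'
from t import *
print(at([.590,.0750,.085],-1.2,.12,28))
w=read_camera('wrist');cv2.imwrite('pics/4.png',w['frame'])
P=w['range_z'];print(P[P>0].min())
K,V=w['intrinsics'],np.linalg.inv(w['view'])
# glass pixels -> fisheye back-projection
hsv=cv2.cvtColor(w['frame'],cv2.COLOR_BGR2HSV);H,S,Vv=cv2.split(hsv)
v,u=np.mgrid[:400,:640];a,b=u-K[0,2],v-K[1,2];r=np.hypot(a,b)+1e-9;th=r/K[0,0]
z=w['range_z'];t=np.tan(th)*z;c=np.stack([a/r*t,b/r*t,z],-1)@V[:3,:3].T+V[:3,3]
m=(z>0)&(abs(c[...,0]-.59)<.06)&(abs(c[...,1]-.075)<.04)
m&=abs((c-[.59,.075,.085])@n28(-1.2)-.004)<.004
m&=(Vv<140)&(H<25)
q=c[m].astype(np.float32);print(len(q),q.mean(0))
f=R.from_euler('Z',-1.2,degrees=True)*R.from_euler('Y',-28,degrees=True)
l=f.inv().apply(q-[.59,.075,.085])*1000
print('local pct',np.percentile(l,[1,50,99],axis=0).round(1),cv2.minAreaRect(l[:,:2].astype(np.float32)))
E
```

```text
3.45 [0.5351 0.0762 0.1936] [-0.11 -0.21 -0.15  2.18  0.16  0.71  1.19] [-0.9  0.7 -0.2] w 0.0852
(array([ 0.0025, -0.0001,  0.0017]), array([ 0.08,  0.16, -0.07]))
0.050000712
5427 [0.5854223  0.07525953 0.08675589]
local pct [[-52.9 -24.6   2.1]
 [ -5.    0.5   3.7]
 [ 51.6  24.4   5.6]] ((-0.8509902954101562, -0.07965087890625), (62.9149169921875, 107.31875610351562), 89.19549560546875)
```

View pics/4.png

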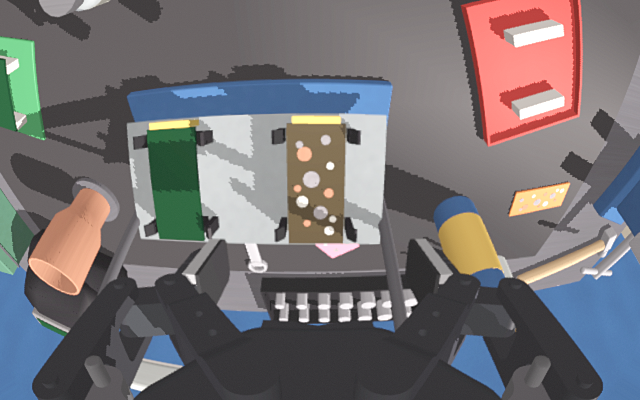

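The wrist view has the spoilt glass centred at about (316,180) and matches the estimate to within 1 mm. Now I'll descend square to the slope.

Call:
send_rows([
  {"ax":0,"ay":0,"az":0,"tx":0.002,"ty":0,"tz":0.03,"hand":1},
  {"ax":0,"ay":0,"az":0,"tx":0.002,"ty":0,"tz":0.06,"hand":1},
  {"ax":0,"ay":0,"az":0,"tx":0.002,"ty":0,"tz":0.085,"hand":1},
  {"ax":0,"ay":0,"az":0,"tx":0.002,"ty":0,"tz":0.105,"hand":1},
  {"ax":0,"ay":0,"az":0,"tx":0.002,"ty":0,"tz":0.12,"hand":1},
  {"ax":0,"ay":0,"az":0,"tx":0.002,"ty":0,"tz":0.13,"hand":1},
  {"ax":0,"ay":0,"az":0,"tx":0.002,"ty":0,"tz":0.13,"hand":1},
  {"ax":0,"ay":0,"az":0,"tx":0.002,"ty":0,"tz":0.13,"hand":1},
])

```text
time_s: 4.5
eef_pos: [0.5944, 0.0753, 0.0779]
tool_rot: [0.243, 0.009, 0.97, -0.002]
contact_force: [0.1, 0.3, -0.1]
gripper_width: 0.0854
```

```bash
python3 - <<'E'
from t import *
print(at([.590,.0750,.085],-1.2,-.018,28))
E
```

```text
4.5 [0.5944 0.0753 0.0779] [-0.09  0.07 -0.16  2.18  0.32  0.44  1.05] [ 0.1  0.3 -0.1] w 0.0854
(array([ 0.0005, -0.0004,  0.0096]), array([0.09, 0.17, 0.07]))
```

Call:
send_rows([
  {"ax":0,"ay":0,"az":0,"tx":0,"ty":0,"tz":0.005,"hand":1},
  {"ax":0,"ay":0,"az":0,"tx":0,"ty":0,"tz":0.0095,"hand":1},
  {"ax":0,"ay":0,"az":0,"tx":0,"ty":0,"tz":0.0095,"hand":0.8},
  {"ax":0,"ay":0,"az":0,"tx":0,"ty":0,"tz":0.0095,"hand":0.7},
  {"ax":0,"ay":0,"az":0,"tx":0,"ty":0,"tz":0.0095,"hand":0.62},
  {"ax":0,"ay":0,"az":0,"tx":0,"ty":0,"tz":0.0095,"hand":0.55},
  {"ax":0,"ay":0,"az":0,"tx":0,"ty":0,"tz":0.0095,"hand":0.4},
  {"ax":0,"ay":0,"az":0,"tx":0,"ty":0,"tz":0.0095,"hand":0.3},
  {"ax":0,"ay":0,"az":0,"tx":0,"ty":0,"tz":0.0095,"hand":0.3},
  {"ax":0,"ay":0,"az":0,"tx":0,"ty":0,"tz":0.0095,"hand":0.3},
])

```text
time_s: 5.75
eef_pos: [0.5984, 0.0751, 0.0692]
tool_rot: [0.243, 0.009, 0.97, -0.002]
contact_force: [-4.3, -0.5, 5.1]
gripper_width: 0.0481
```

```bash
python3 - <<'E'
from t import *
print(at([.590,.0750,.085],-1.2,-.018,28))
E
```

```text
5.75 [0.5984 0.0751 0.0692] [-0.09  0.09 -0.15  2.17  0.34  0.42  1.03] [-4.3 -0.5  5.1] w 0.0481
(array([-0.    , -0.0002,  0.0001]), array([0.06, 0.12, 0.08]))
```

Call:
send_rows([
  {"ax":0,"ay":0,"az":0,"tx":0,"ty":0,"tz":-0.003,"hand":0.3},
  {"ax":0,"ay":0,"az":0,"tx":0,"ty":0,"tz":-0.01,"hand":0.3},
  {"ax":0,"ay":0,"az":0,"tx":0,"ty":0,"tz":-0.025,"hand":0.3},
  {"ax":0,"ay":0,"az":0,"tx":0,"ty":0,"tz":-0.05,"hand":0.3},
  {"ax":0,"ay":0,"az":0,"tx":0,"ty":0,"tz":-0.08,"hand":0.3},
  {"ax":0,"ay":0,"az":0,"tx":0,"ty":0,"tz":-0.1,"hand":0.3},
  {"ax":0,"ay":0,"az":0,"tx":0,"ty":0,"tz":-0.1,"hand":0.3},
])

```text
time_s: 6.62
eef_pos: [0.5519, 0.0764, 0.1595]
tool_rot: [0.245, 0.009, 0.969, -0.002]
contact_force: [0.4, -1.2, -0.3]
gripper_width: 0.0484
```

```bash
cat >> h.py <<'E'
def wcloud(w):
    K,V,z=w['intrinsics'],np.linalg.inv(w['view']),w['range_z']
    v,u=np.mgrid[:400,:640];a,b=u-K[0,2],v-K[1,2];r=np.hypot(a,b)+1e-9
    t=np.tan(r/K[0,0])*z;return np.stack([a/r*t,b/r*t,z],-1)@V[:3,:3].T+V[:3,3]
def ingrip(o,w,pic):
    "held glass in the tool frame (mm): points near the pads plane"
    c=(wcloud(w)-o['eef_pos'])@rot(o['tool_rot']).as_matrix()*1000
    m=(w['range_z']>0)&(abs(c[...,0])<75)&(abs(c[...,1])<22)&(c[...,2]>-40)&(c[...,2]<2)
    q=c[m];print('held',len(q),np.percentile(q,[1,10,50,90,99],axis=0).round(1).tolist())
    f=np.linalg.lstsq(np.c_[q[:,:2],np.ones(len(q))],q[:,2],rcond=None)[0];print('plane z=ax+by+c',f.round(3))
    cv2.imwrite(pic,w['frame'])
E
python3 - <<'E'
from t import *
ingrip(o,read_camera('wrist'),'pics/5.png')
print(at([.4925,.309,.026],22.9,.1))
E
```

```text
6.62 [0.5519 0.0764 0.1595] [-0.09 -0.14 -0.17  2.19  0.19  0.62  1.16] [ 0.4 -1.2 -0.3] w 0.0484
held 18517 [[-29.3, -21.5, -23.0], [-18.4, -17.5, -22.3], [19.4, 0.1, -21.6], [48.1, 17.5, -20.8], [54.1, 21.6, -20.2]]
plane z=ax+by+c [-1.0000e-03  5.0000e-03 -2.1553e+01]
(array([ 0.0721,  0.2314, -0.0005]), array([ -5.86,  27.95, -23.49]))
```

View pics/5.png

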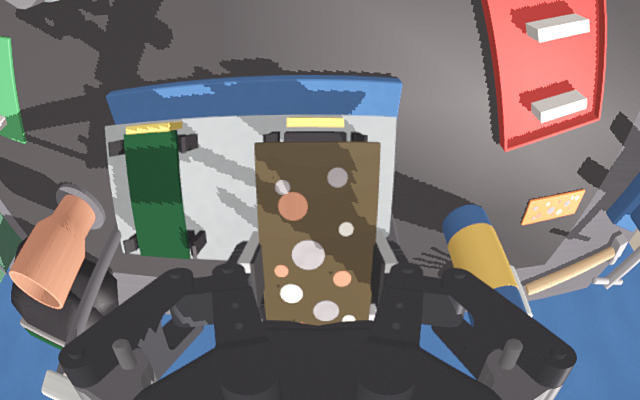

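The spoilt glass is held flat and centred (image about (317,230)), with its underside 17.6 mm behind the TCP. Next is the tray.

Call:
send_rows([
  {"ax":0,"ay":0,"az":0,"tx":0,"ty":0,"tz":-0.03,"hand":0.3},
  {"ax":-0.7,"ay":3.5,"az":-2.9,"tx":0.01,"ty":0.025,"tz":-0.05,"hand":0.3},
  {"ax":-1.5,"ay":7,"az":-5.9,"tx":0.02,"ty":0.06,"tz":-0.05,"hand":0.3},
  {"ax":-2.2,"ay":10.5,"az":-8.8,"tx":0.03,"ty":0.1,"tz":-0.05,"hand":0.3},
  {"ax":-2.9,"ay":14,"az":-11.7,"tx":0.04,"ty":0.14,"tz":-0.045,"hand":0.3},
  {"ax":-3.7,"ay":17.5,"az":-14.7,"tx":0.05,"ty":0.18,"tz":-0.03,"hand":0.3},
  {"ax":-4.4,"ay":21,"az":-17.6,"tx":0.06,"ty":0.205,"tz":-0.02,"hand":0.3},
  {"ax":-5.1,"ay":24.5,"az":-20.6,"tx":0.068,"ty":0.225,"tz":-0.01,"hand":0.3},
  {"ax":-5.86,"ay":27.95,"az":-23.5,"tx":0.072,"ty":0.2314,"tz":0,"hand":0.3},
  {"ax":-5.86,"ay":27.95,"az":-23.5,"tx":0.072,"ty":0.2314,"tz":0,"hand":0.3},
  {"ax":-5.86,"ay":27.95,"az":-23.5,"tx":0.072,"ty":0.2314,"tz":0,"hand":0.3},
])

```text
time_s: 8.05
eef_pos: [0.492, 0.308, 0.1225]
tool_rot: [-0.002, -0.198, 0.98, -0.0]
contact_force: [0.5, -0.1, -0.6]
gripper_width: 0.0483
```

```bash
python3 - <<'E'
from t import *
print(at([.4925,.309,.026],22.9,.1))
w=read_camera('wrist');ingrip(o,w,'pics/6.png')
c=wcloud(w)*1.0;f=w['frame'].astype(int)
m=(f.min(-1)>140)&(c[...,2]>.018)&(c[...,2]<.04)&(np.hypot(c[...,0]-.4925,c[...,1]-.309)<.08)
l=R.from_euler('Z',22.9,degrees=True).inv().apply(c[m]-[.4925,.309,0])*1000
print(len(l),np.percentile(l,[1,50,99],axis=0).round(1).tolist())
if len(l): print(cv2.minAreaRect(l[:,:2].astype(np.float32)))
red=(f[...,2]>150)&(f[...,0]<60)&(f[...,1]<60)&(c[...,2]<.03)&(np.hypot(c[...,0]-.4925,c[...,1]-.309)<.14)
l=R.from_euler('Z',22.9,degrees=True).inv().apply(c[red]-[.4925,.309,0])*1000
print('tray',len(l),np.percentile(l,[0.5,50,99.5],axis=0).round(1).tolist())
a=read_camera('scene');P=cloud(a);f=a['frame'].astype(int)
m=(f.min(-1)>140)&(P[...,2]>.018)&(P[...,2]<.04)&(np.hypot(P[...,0]-.4925,P[...,1]-.309)<.08);print('scene ribs left',m.sum())
E
```

```text
8.05 [0.492  0.308  0.1225] [-0.3   0.28 -0.36  1.75  0.1   1.14  1.28] [ 0.5 -0.1 -0.6] w 0.0483
(array([-0.0008,  0.0007, -0.0035]), array([ 0.04, -0.27, -0.07]))
held 18514 [[-30.3, -21.6, -22.9], [-19.2, -17.5, -22.3], [18.5, -0.0, -21.5], [47.3, 17.5, -20.7], [53.2, 21.6, -20.1]]
plane z=ax+by+c [-2.000e-03  5.000e-03 -2.146e+01]
704 [[-50.8, -28.9, 20.4], [-47.8, 2.1, 25.3], [-44.6, 33.7, 26.9]]
((-47.60574722290039, 2.334714889526367), (63.893272399902344, 6.348363876342773), 89.73828887939453)
tray 95 [[-79.8, 69.5, 2.1], [-15.4, 70.3, 8.5], [44.4, 71.1, 12.6]]
scene ribs left 290
```

View pics/6.png

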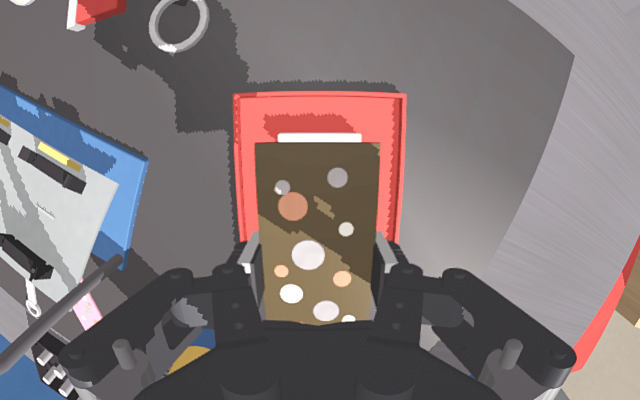

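The tray is under the held glass and the front rib shows at (320,138). I'll shift 1–2 mm sideways and descend.

Call:
send_rows([
  {"ax":0,"ay":0,"az":0,"tx":0,"ty":0.002,"tz":0.03,"hand":0.3},
  {"ax":0,"ay":0,"az":0,"tx":0,"ty":0.002,"tz":0.06,"hand":0.3},
  {"ax":0,"ay":0,"az":0,"tx":0,"ty":0.002,"tz":0.085,"hand":0.3},
  {"ax":0,"ay":0,"az":0,"tx":0,"ty":0.002,"tz":0.1,"hand":0.3},
  {"ax":0,"ay":0,"az":0,"tx":0,"ty":0.002,"tz":0.105,"hand":0.3},
  {"ax":0,"ay":0,"az":0,"tx":0,"ty":0.002,"tz":0.105,"hand":0.3},
  {"ax":0,"ay":0,"az":0,"tx":0,"ty":0.002,"tz":0.105,"hand":0.3},
])

```text
time_s: 9.02
eef_pos: [0.4918, 0.3108, 0.0193]
tool_rot: [-0.001, -0.198, 0.98, 0.0]
contact_force: [-0.0, -0.4, -0.5]
gripper_width: 0.0483
```

```bash
python3 - <<'E'
from t import *
print(at([.4925,.309,.026],22.9,-.0176))
E
```

```text
9.03 [0.4918 0.3108 0.0193] [-0.32  0.4  -0.34  1.83  0.16  0.95  1.24] [-0.  -0.4 -0.5] w 0.0483
(array([ 0.0001, -0.002 ,  0.0109]), array([ 0.07, -0.12, -0.01]))
```

Call:
send_rows([
  {"ax":0,"ay":0,"az":0,"tx":0,"ty":0,"tz":0.005,"hand":0.3},
  {"ax":0,"ay":0,"az":0,"tx":0,"ty":0,"tz":0.008,"hand":0.3},
  {"ax":0,"ay":0,"az":0,"tx":0,"ty":0,"tz":0.0095,"hand":0.3},
  {"ax":0,"ay":0,"az":0,"tx":0,"ty":0,"tz":0.0105,"hand":0.3},
  {"ax":0,"ay":0,"az":0,"tx":0,"ty":0,"tz":0.0105,"hand":0.3},
])

```text
time_s: 9.65
eef_pos: [0.4909, 0.3102, 0.008]
tool_rot: [-0.002, -0.198, 0.98, -0.0]
contact_force: [-2.3, -2.0, 3.4]
gripper_width: 0.048
```

Contact is about 3 N, so the glass is on the ribs. Releasing.

Call:
send_rows([
  {"ax":0,"ay":0,"az":0,"tx":0,"ty":0,"tz":0,"hand":0.6},
  {"ax":0,"ay":0,"az":0,"tx":0,"ty":0,"tz":0,"hand":0.7},
  {"ax":0,"ay":0,"az":0,"tx":0,"ty":0,"tz":0,"hand":0.8},
  {"ax":0,"ay":0,"az":0,"tx":0,"ty":0,"tz":0,"hand":0.9},
  {"ax":0,"ay":0,"az":0,"tx":0,"ty":0,"tz":0,"hand":0.9},
  {"ax":0,"ay":0,"az":0,"tx":0,"ty":0,"tz":-0.01,"hand":0.9},
  {"ax":0,"ay":0,"az":0,"tx":0,"ty":0,"tz":-0.03,"hand":0.9},
  {"ax":0,"ay":0,"az":0,"tx":0,"ty":0,"tz":-0.08,"hand":0.9},
  {"ax":0,"ay":0,"az":0,"tx":0,"ty":0,"tz":-0.13,"hand":0.9},
  {"ax":0,"ay":0,"az":0,"tx":0,"ty":0,"tz":-0.18,"hand":0.9},
  {"ax":0,"ay":0,"az":0,"tx":0,"ty":0,"tz":-0.2,"hand":0.9},
  {"ax":0,"ay":0,"az":0,"tx":0,"ty":0,"tz":-0.2,"hand":0.9},
])

```text
time_s: 11.15
eef_pos: [0.493, 0.3114, 0.2112]
tool_rot: [0.001, -0.198, 0.98, 0.001]
contact_force: [0.3, 0.4, -0.6]
gripper_width: 0.0766
```

```bash
python3 - <<'E'
from t import *
w=read_camera('wrist');cv2.imwrite('pics/7.png',w['frame'])
c=wcloud(w);f=w['frame'].astype(int)
l=R.from_euler('Z',22.9,degrees=True).inv().apply(c.reshape(-1,3)-[.4925,.309,0]).reshape(c.shape)*1000
ok=(w['range_z']>0)&(abs(l[...,0])<90)&(abs(l[...,1])<80)
hi=ok&(abs(l[...,2]-30)<3)&(abs(l[...,0])<70)&(abs(l[...,1])<40)
q=l[hi];print('glass',len(q),np.percentile(q,[1,50,99],axis=0).round(1).tolist(),cv2.minAreaRect(q[:,:2].astype(np.float32)))
print(np.linalg.lstsq(np.c_[q[:,:2],np.ones(len(q))],q[:,2],rcond=None)[0].round(3))
red=ok&(f[...,2]>130)&(f[...,0]<90)&(f[...,1]<90)
q=l[red];print('tray',len(q),np.percentile(q,[.3,50,99.7],axis=0).round(1).tolist())
q=l[ok&(f.min(-1)>150)&(l[...,2]>20)&(l[...,2]<29)];print('ribs',len(q),cv2.minAreaRect(q[:,:2].astype(np.float32)) if len(q)>5 else 0)
print('to rest',at([.4685,-.3357,.026],-22.2,.12))
E
```

```text
11.15 [0.493  0.3114 0.2112] [-0.29  0.21 -0.37  1.64  0.08  1.3   1.3 ] [ 0.3  0.4 -0.6] w 0.0766
glass 4616 [[-53.9, -22.0, 27.7], [-3.1, 3.2, 29.4], [51.4, 27.6, 31.1]] ((-0.7742805480957031, 5.118785858154297), (106.82125854492188, 55.418731689453125), 0.13389676809310913)
[-0.    -0.    29.432]
tray 3507 [[-86.3, -72.7, -0.6], [-8.0, -15.5, 5.4], [79.6, 71.9, 301.1]]
ribs 426 ((-2.027019500732422, 2.2174129486083984), (97.54935455322266, 64.75474548339844), 0.02533898688852787)
to rest (array([ 0.2744, -0.5867,  0.0638]), array([ 0.13,  0.07, 45.1 ]))
```

View pics/7.png

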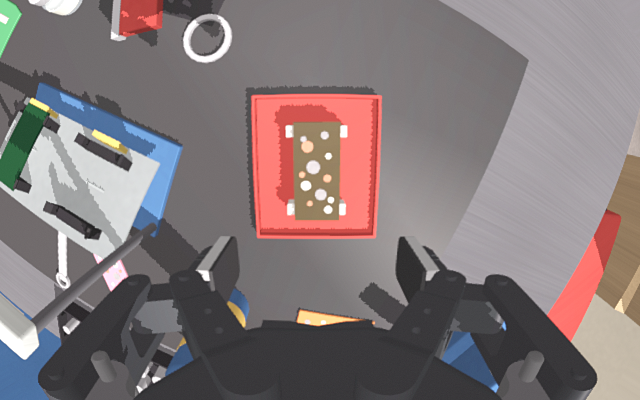

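The spoilt glass lies flat on both ribs at (317,171), within 1 mm of the ribs' middle. Now I'll cross over to the rest at height.

Call:
send_rows([
  {"ax":0,"ay":0,"az":2,"tx":0.012,"ty":-0.026,"tz":0,"hand":0.9},
  {"ax":0,"ay":0,"az":6,"tx":0.037,"ty":-0.078,"tz":0,"hand":0.9},
  {"ax":0,"ay":0,"az":10,"tx":0.062,"ty":-0.132,"tz":0,"hand":0.9},
  {"ax":0,"ay":0,"az":14,"tx":0.087,"ty":-0.186,"tz":0,"hand":0.9},
  {"ax":0,"ay":0,"az":18,"tx":0.112,"ty":-0.24,"tz":0,"hand":0.9},
  {"ax":0,"ay":0,"az":22,"tx":0.137,"ty":-0.293,"tz":0,"hand":0.9},
  {"ax":0,"ay":0,"az":26,"tx":0.162,"ty":-0.347,"tz":0,"hand":0.9},
  {"ax":0,"ay":0,"az":30,"tx":0.187,"ty":-0.4,"tz":0,"hand":0.9},
  {"ax":0,"ay":0,"az":34,"tx":0.212,"ty":-0.453,"tz":0,"hand":0.9},
  {"ax":0,"ay":0,"az":38,"tx":0.237,"ty":-0.507,"tz":0,"hand":0.9},
  {"ax":0,"ay":0,"az":42,"tx":0.258,"ty":-0.55,"tz":0.02,"hand":0.9},
  {"ax":0,"ay":0,"az":45.1,"tx":0.2744,"ty":-0.5867,"tz":0.04,"hand":0.9},
])

```text
time_s: 12.7
eef_pos: [0.4657, -0.3385, 0.1663]
tool_rot: [-0.003, 0.194, 0.981, -0.001]
contact_force: [0.6, 0.2, 0.0]
gripper_width: 0.0766
```

Call:
send_rows([
  {"ax":0,"ay":0,"az":0,"tx":0,"ty":0,"tz":0.02,"hand":0.95},
  {"ax":0,"ay":0,"az":0,"tx":0,"ty":0,"tz":0.02,"hand":0.95},
  {"ax":0,"ay":0,"az":0,"tx":0,"ty":0,"tz":0.02,"hand":0.95},
])

```text
time_s: 13.08
eef_pos: [0.4672, -0.3361, 0.1482]
tool_rot: [-0.002, 0.192, 0.981, -0.0]
contact_force: [-0.2, 0.2, 1.0]
gripper_width: 0.081
```

```bash
python3 - <<'E'
from t import *
C=[.4685,-.3357,.026]
print(at(C,-22.2,.12))
w=read_camera('wrist');cv2.imwrite('pics/8.png',w['frame'])
c=wcloud(w);f=w['frame'].astype(int)
l=R.from_euler('Z',-22.2,degrees=True).inv().apply(c.reshape(-1,3)-[C[0],C[1],0]).reshape(c.shape)*1000
ok=(w['range_z']>0)
hi=ok&(abs(l[...,2]-30)<3)&(abs(l[...,0])<75)&(abs(l[...,1])<45)&(f.max(-1)<130)
q=l[hi];print('glass',len(q),np.percentile(q,[1,50,99],axis=0).round(1).tolist(),cv2.minAreaRect(q[:,:2].astype(np.float32)))
print(np.linalg.lstsq(np.c_[q[:,:2],np.ones(len(q))],q[:,2],rcond=None)[0].round(3))
E
```

```text
13.07 [ 0.4672 -0.3361  0.1482] [ 0.38  0.22  0.22  1.75 -0.05  1.18  1.8 ] [-0.2  0.2  1. ] w 0.081
(array([-0.0011,  0.0008,  0.0022]), array([-0.1 , -0.23,  0.05]))
glass 6567 [[-54.9, -24.6, 27.8], [-5.8, -0.8, 29.4], [49.9, 23.0, 31.0]] ((-2.0808067321777344, -0.5748348236083984), (49.05784225463867, 107.45929718017578), 89.46070861816406)
[-0.    -0.    29.412]
```

View pics/8.png

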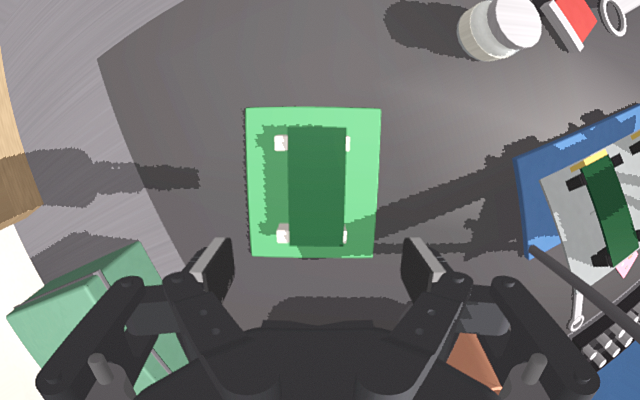

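```bash
python3 - <<'E'
from t import *
print(at([.4667,-.3356,.026],-22.5,-.018))
E
```

```text
13.12 [ 0.4676 -0.3362  0.1488] [ 0.38  0.22  0.22  1.75 -0.05  1.18  1.8 ] [-0.5  0.6  1.1] w 0.0811
(array([0.0006, 0.0005, 0.1408]), array([-0.12, -0.16,  0.37]))
```

Call:
send_rows([
  {"ax":0,"ay":0,"az":0.4,"tx":0.0005,"ty":0.0005,"tz":0.03,"hand":1},
  {"ax":0,"ay":0,"az":0.4,"tx":0.0005,"ty":0.0005,"tz":0.06,"hand":1},
  {"ax":0,"ay":0,"az":0.4,"tx":0.0005,"ty":0.0005,"tz":0.09,"hand":1},
  {"ax":0,"ay":0,"az":0.4,"tx":0.0005,"ty":0.0005,"tz":0.115,"hand":1},
  {"ax":0,"ay":0,"az":0.4,"tx":0.0005,"ty":0.0005,"tz":0.128,"hand":1},
  {"ax":0,"ay":0,"az":0.4,"tx":0.0005,"ty":0.0005,"tz":0.132,"hand":1},
  {"ax":0,"ay":0,"az":0.4,"tx":0.0005,"ty":0.0005,"tz":0.132,"hand":1},
])

```text
time_s: 14.0
eef_pos: [0.4668, -0.3365, 0.017]
tool_rot: [-0.001, 0.196, 0.981, -0.001]
contact_force: [-0.6, 0.3, 0.4]
gripper_width: 0.0854
```

```bash
python3 - <<'E'
from t import *
print(at([.4667,-.3356,.026],-22.5,-.018))
E
```

```text
14.0 [ 0.4668 -0.3365  0.017 ] [ 0.4   0.37  0.21  1.86 -0.09  0.92  1.82] [-0.6  0.3  0.4] w 0.0854
(array([0.0005, 0.0008, 0.009 ]), array([-0.14, -0.12, -0.1 ]))
```

Call:
send_rows([
  {"ax":0,"ay":0,"az":0,"tx":0.0005,"ty":0.0008,"tz":0.005,"hand":1},
  {"ax":0,"ay":0,"az":0,"tx":0.0005,"ty":0.0008,"tz":0.009,"hand":1},
  {"ax":0,"ay":0,"az":0,"tx":0.0005,"ty":0.0008,"tz":0.009,"hand":0.8},
  {"ax":0,"ay":0,"az":0,"tx":0.0005,"ty":0.0008,"tz":0.009,"hand":0.7},
  {"ax":0,"ay":0,"az":0,"tx":0.0005,"ty":0.0008,"tz":0.009,"hand":0.62},
  {"ax":0,"ay":0,"az":0,"tx":0.0005,"ty":0.0008,"tz":0.009,"hand":0.55},
  {"ax":0,"ay":0,"az":0,"tx":0.0005,"ty":0.0008,"tz":0.009,"hand":0.4},
  {"ax":0,"ay":0,"az":0,"tx":0.0005,"ty":0.0008,"tz":0.009,"hand":0.3},
  {"ax":0,"ay":0,"az":0,"tx":0.0005,"ty":0.0008,"tz":0.009,"hand":0.3},
  {"ax":0,"ay":0,"az":0,"tx":0.0005,"ty":0.0008,"tz":0.009,"hand":0.3},
])

```text
time_s: 15.25
eef_pos: [0.4662, -0.3355, 0.0078]
tool_rot: [-0.002, 0.196, 0.981, -0.001]
contact_force: [-2.1, 1.5, 5.9]
gripper_width: 0.0482
```

Call:
send_rows([
  {"ax":0,"ay":0,"az":0,"tx":0,"ty":0,"tz":-0.003,"hand":0.3},
  {"ax":0,"ay":0,"az":0,"tx":0,"ty":0,"tz":-0.01,"hand":0.3},
  {"ax":0,"ay":0,"az":0,"tx":0,"ty":0,"tz":-0.03,"hand":0.3},
  {"ax":0,"ay":0,"az":0,"tx":0,"ty":0,"tz":-0.065,"hand":0.3},
  {"ax":0,"ay":0,"az":0,"tx":0,"ty":0,"tz":-0.11,"hand":0.3},
  {"ax":0,"ay":0,"az":0,"tx":0,"ty":0,"tz":-0.16,"hand":0.3},
  {"ax":0,"ay":0,"az":0,"tx":0,"ty":0,"tz":-0.2,"hand":0.3},
  {"ax":0,"ay":0,"az":0,"tx":0,"ty":0,"tz":-0.22,"hand":0.3},
  {"ax":0,"ay":0,"az":0,"tx":0,"ty":0,"tz":-0.22,"hand":0.3},
  {"ax":0,"ay":0,"az":0,"tx":0,"ty":0,"tz":-0.22,"hand":0.3},
])

```text
time_s: 16.5
eef_pos: [0.4663, -0.3348, 0.2259]
tool_rot: [-0.003, 0.196, 0.981, -0.0]
contact_force: [-0.6, 0.5, -0.5]
gripper_width: 0.0478
```

```bash
python3 - <<'E'
from t import *
ingrip(o,read_camera('wrist'),'pics/9.png')
print(at([.590,.075,.085],-1.2,.12,28))
E
```

```text
16.5 [ 0.4663 -0.3348  0.2259] [ 0.37  0.16  0.23  1.66 -0.04  1.33  1.78] [-0.6  0.5 -0.5] w 0.0478
held 18263 [[-29.0, -21.5, -22.9], [-18.2, -17.5, -22.3], [19.0, 0.0, -21.6], [47.5, 17.5, -20.8], [53.4, 21.5, -20.2]]
plane z=ax+by+c [ 3.0000e-03 -2.0000e-03 -2.1597e+01]
(array([0.0956, 0.4053, 0.0347]), array([ -5.28, -28.  , -20.97]))
```

The new glass is held flat and centred, with the same grip as before. Now to the left frame.

Call:
send_rows([
  {"ax":-0.3,"ay":-1.5,"az":-1,"tx":0.005,"ty":0.022,"tz":0,"hand":0.3},
  {"ax":-0.9,"ay":-4.5,"az":-3.3,"tx":0.015,"ty":0.066,"tz":0,"hand":0.3},
  {"ax":-1.5,"ay":-7.8,"az":-5.8,"tx":0.027,"ty":0.113,"tz":0,"hand":0.3},
  {"ax":-2.1,"ay":-11,"az":-8.3,"tx":0.038,"ty":0.16,"tz":0,"hand":0.3},
  {"ax":-2.7,"ay":-14.3,"az":-10.7,"tx":0.049,"ty":0.207,"tz":0,"hand":0.3},
  {"ax":-3.3,"ay":-17.6,"az":-13.2,"tx":0.06,"ty":0.254,"tz":0,"hand":0.3},
  {"ax":-3.9,"ay":-20.8,"az":-15.6,"tx":0.07,"ty":0.3,"tz":0,"hand":0.3},
  {"ax":-4.5,"ay":-24,"az":-18,"tx":0.08,"ty":0.345,"tz":0.005,"hand":0.3},
  {"ax":-5,"ay":-26.5,"az":-20,"tx":0.089,"ty":0.38,"tz":0.015,"hand":0.3},
  {"ax":-5.28,"ay":-28,"az":-21,"tx":0.0956,"ty":0.4053,"tz":0.03,"hand":0.3},
  {"ax":-5.28,"ay":-28,"az":-21,"tx":0.0956,"ty":0.4053,"tz":0.0347,"hand":0.3},
  {"ax":-5.28,"ay":-28,"az":-21,"tx":0.0956,"ty":0.4053,"tz":0.0347,"hand":0.3},
])

```text
time_s: 18.05
eef_pos: [0.5337, 0.0746, 0.1907]
tool_rot: [0.241, 0.01, 0.97, -0.003]
contact_force: [0.5, 0.1, -0.7]
gripper_width: 0.0479
```

```bash
python3 - <<'E'
from t import *
w=read_camera('wrist')
ingrip(o,w,'pics/10.png')
up=R.from_euler('Z',-1.2,degrees=True).apply([np.cos(np.radians(28)),0,np.sin(np.radians(28))])
print(at(np.array([.590,.075,.085])+.003*up,-1.2,0,28))
c=wcloud(w);H,S,V=cv2.split(cv2.cvtColor(w['frame'],cv2.COLOR_BGR2HSV))
m=(H>22)&(H<34)&(S>120)&(abs(c[...,0]-.54)<.03)&(c[...,2]<.09)
for s in(m&(c[...,1]>.03)&(c[...,1]<.11),m&(c[...,1]<0)&(c[...,1]>-.1)): print('stop',s.sum(),c[s].mean(0),np.percentile(c[s],[2,98],axis=0).round(4).tolist())
E
```

```text
18.05 [0.5337 0.0746 0.1907] [ 0.04 -0.21 -0.29  2.17  0.11  0.7   1.23] [ 0.5  0.1 -0.7] w 0.0479
held 18297 [[-29.1, -21.6, -23.0], [-18.3, -17.5, -22.4], [18.7, 0.0, -21.6], [47.3, 17.5, -20.9], [53.2, 21.5, -20.3]]
plane z=ax+by+c [ 3.0000e-03 -2.0000e-03 -2.1695e+01]
(array([-0.0032,  0.0018,  0.1197]), array([-0.1 , -0.05,  0.01]))<stdin>:8: RuntimeWarning: Mean of empty slice.
  ret = um.true_divide(
Traceback (most recent call last):
IndexError: index -1 is out of bounds for axis 0 with size 0
```

Call:
send_rows([
  {"ax":0,"ay":0,"az":0,"tx":-0.0032,"ty":0.001,"tz":0.025,"hand":0.3},
  {"ax":0,"ay":0,"az":0,"tx":-0.0032,"ty":0.0018,"tz":0.055,"hand":0.3},
  {"ax":0,"ay":0,"az":0,"tx":-0.0032,"ty":0.0018,"tz":0.08,"hand":0.3},
  {"ax":0,"ay":0,"az":0,"tx":-0.0032,"ty":0.0018,"tz":0.1,"hand":0.3},
  {"ax":0,"ay":0,"az":0,"tx":-0.0032,"ty":0.0018,"tz":0.115,"hand":0.3},
  {"ax":0,"ay":0,"az":0,"tx":-0.0032,"ty":0.0018,"tz":0.12,"hand":0.3},
  {"ax":0,"ay":0,"az":0,"tx":-0.0032,"ty":0.0018,"tz":0.12,"hand":0.3},
  {"ax":0,"ay":0,"az":0,"tx":-0.0032,"ty":0.0018,"tz":0.12,"hand":0.3},
])

```text
time_s: 19.1
eef_pos: [0.5941, 0.0763, 0.0885]
tool_rot: [0.243, 0.01, 0.97, -0.003]
contact_force: [1.0, 0.4, -0.4]
gripper_width: 0.0479
```

```bash
python3 - <<'E'
from t import *
up=R.from_euler('Z',-1.2,degrees=True).apply([np.cos(np.radians(28)),0,np.sin(np.radians(28))])
print(at(np.array([.590,.075,.085])+.003*up,-1.2,-.0176,28))
E
```

```text
19.1 [0.5941 0.0763 0.0885] [ 0.06  0.06 -0.31  2.16  0.33  0.47  1.04] [ 1.   0.4 -0.4] w 0.0479
(array([ 0.0022, -0.0013,  0.0188]), array([-0.04,  0.17,  0.05]))
```

Call:
send_rows([
  {"ax":0,"ay":0,"az":0,"tx":0.0015,"ty":-0.001,"tz":0.005,"hand":0.3},
  {"ax":0,"ay":0,"az":0,"tx":0.0015,"ty":-0.001,"tz":0.01,"hand":0.3},
  {"ax":0,"ay":0,"az":0,"tx":0.0015,"ty":-0.001,"tz":0.014,"hand":0.3},
  {"ax":0,"ay":0,"az":0,"tx":0.0015,"ty":-0.001,"tz":0.0165,"hand":0.3},
  {"ax":0,"ay":0,"az":0,"tx":0.0015,"ty":-0.001,"tz":0.0175,"hand":0.3},
  {"ax":0,"ay":0,"az":0,"tx":0.0015,"ty":-0.001,"tz":0.0175,"hand":0.3},
  {"ax":0,"ay":0,"az":0,"tx":0.0015,"ty":-0.001,"tz":0.0175,"hand":0.3},
])

```text
time_s: 19.98
eef_pos: [0.6007, 0.075, 0.0716]
tool_rot: [0.243, 0.01, 0.97, -0.003]
contact_force: [0.5, 0.2, 0.2]
gripper_width: 0.0482
```

```bash
cat > f.py <<'E'
from t import *
print('to seated',at([.590,.075,.085],-1.2,-.0176,28),'F tool',rot(o['tool_rot']).inv().apply(o['contact_force']).round(1))
E
python3 f.py
```

```text
19.98 [0.6007 0.075  0.0716] [ 0.05  0.1  -0.3   2.16  0.37  0.43  1.  ] [0.5 0.2 0.2] w 0.0482
to seated (array([ 0.0031, -0.0002,  0.0007]), array([-0.04,  0.11,  0.05])) F tool [-0.5  0.2  0.1]
```

Now lower the last fraction onto the ribs with a light touch, then slide down the slope.

Call:
send_rows([
  {"ax":0,"ay":0,"az":0,"tx":0,"ty":0,"tz":0.0008,"hand":0.3},
  {"ax":0,"ay":0,"az":0,"tx":0,"ty":0,"tz":0.0012,"hand":0.3},
  {"ax":0,"ay":0,"az":0,"tx":0.001,"ty":0,"tz":0.0012,"hand":0.3},
  {"ax":0,"ay":0,"az":0,"tx":0.002,"ty":0,"tz":0.0012,"hand":0.3},
  {"ax":0,"ay":0,"az":0,"tx":0.0028,"ty":0,"tz":0.0012,"hand":0.3},
  {"ax":0,"ay":0,"az":0,"tx":0.0028,"ty":0,"tz":0.0012,"hand":0.3},
])

```text
time_s: 20.72
eef_pos: [0.599, 0.0752, 0.0694]
tool_rot: [0.243, 0.01, 0.97, -0.003]
contact_force: [-0.0, 0.0, 1.4]
gripper_width: 0.0485
```

```bash
python3 f.py
```

```text
20.73 [0.599  0.0752 0.0694] [ 0.05  0.1  -0.3   2.17  0.38  0.43  1.  ] [-0.   0.   1.4] w 0.0485
to seated (array([ 0.0006, -0.0004, -0.0003]), array([-0.03,  0.14,  0.05])) F tool [-0.7  0.  -1.3]
```

Call:
send_rows([
  {"ax":0,"ay":0,"az":0,"tx":0.0005,"ty":0,"tz":0.0004,"hand":0.3},
  {"ax":0,"ay":0,"az":0,"tx":0.001,"ty":0,"tz":0.0004,"hand":0.3},
  {"ax":0,"ay":0,"az":0,"tx":0.001,"ty":0,"tz":0.0004,"hand":0.3},
])

```text
time_s: 21.1
eef_pos: [0.599, 0.0752, 0.0694]
tool_rot: [0.244, 0.01, 0.97, -0.003]
contact_force: [-1.3, 0.2, 5.6]
gripper_width: 0.048
```

```bash
python3 f.py
```

```text
21.1 [0.599  0.0752 0.0694] [ 0.05  0.1  -0.3   2.17  0.38  0.42  0.99] [-1.3  0.2  5.6] w 0.048
to seated (array([ 0.0007, -0.0004, -0.0004]), array([-0.03,  0.23,  0.05])) F tool [-1.5  0.2 -5.5]
```

Call:
send_rows([
  {"ax":0,"ay":0,"az":0,"tx":0.001,"ty":0,"tz":-0.0003,"hand":0.3},
  {"ax":0,"ay":0,"az":0,"tx":0.002,"ty":0,"tz":-0.0003,"hand":0.3},
  {"ax":0,"ay":0,"az":0,"tx":0.002,"ty":0,"tz":-0.0003,"hand":0.3},
])

```text
time_s: 21.48
eef_pos: [0.5975, 0.0752, 0.0688]
tool_rot: [0.244, 0.01, 0.97, -0.003]
contact_force: [4.6, -0.3, 2.6]
gripper_width: 0.0481
```

```bash
python3 f.py
```

```text
21.48 [0.5975 0.0752 0.0688] [ 0.05  0.1  -0.3   2.17  0.38  0.42  0.99] [ 4.6 -0.3  2.6] w 0.0481
to seated (array([-0.001 , -0.0003, -0.0003]), array([-0.  ,  0.27,  0.03])) F tool [-5.3 -0.2 -0.2]
```

Stop contact: 5.3 N along the slope with almost no normal force. I'll press lightly onto the ribs, release and retreat.

Call:
send_rows([
  {"ax":0,"ay":0,"az":0,"tx":0,"ty":0,"tz":0.0005,"hand":0.3},
  {"ax":0,"ay":0,"az":0,"tx":0,"ty":0,"tz":0.0005,"hand":0.3},
  {"ax":0,"ay":0,"az":0,"tx":0,"ty":0,"tz":0.0005,"hand":0.6},
  {"ax":0,"ay":0,"az":0,"tx":0,"ty":0,"tz":0.0005,"hand":0.7},
  {"ax":0,"ay":0,"az":0,"tx":0,"ty":0,"tz":0.0005,"hand":0.85},
  {"ax":0,"ay":0,"az":0,"tx":0,"ty":0,"tz":0.0005,"hand":0.95},
  {"ax":0,"ay":0,"az":0,"tx":0,"ty":0,"tz":0,"hand":0.95},
  {"ax":0,"ay":0,"az":0,"tx":0,"ty":0,"tz":-0.01,"hand":0.95},
  {"ax":0,"ay":0,"az":0,"tx":0,"ty":0,"tz":-0.035,"hand":0.95},
  {"ax":0,"ay":0,"az":0,"tx":0,"ty":0,"tz":-0.08,"hand":0.95},
  {"ax":0,"ay":0,"az":0,"tx":0,"ty":0,"tz":-0.12,"hand":0.95},
  {"ax":0,"ay":0,"az":0,"tx":0,"ty":0,"tz":-0.14,"hand":0.95},
])

```text
time_s: 22.98
eef_pos: [0.5301, 0.0771, 0.1944]
tool_rot: [0.245, 0.01, 0.97, -0.003]
contact_force: [0.3, 0.1, 0.3]
gripper_width: 0.0809
```

```bash
python3 - <<'E'
from t import *
w=read_camera('wrist');cv2.imwrite('pics/11.png',w['frame'])
c=wcloud(w);H,S,V=cv2.split(cv2.cvtColor(w['frame'],cv2.COLOR_BGR2HSV));g=(H>50)&(H<90)&(S>100)&(V<170)
f=R.from_euler('Z',-1.2,degrees=True)*R.from_euler('Y',-28,degrees=True)
for nm,s in(('L',[.590,.075,.085]),('R',[.5874,-.057,.085])):
    l=f.inv().apply(c.reshape(-1,3)-s).reshape(c.shape)*1000
    b=(w['range_z']>0)&(abs(l[...,0])<75)&(abs(l[...,1])<32)
    q=l[b&g&(abs(l[...,2]-4)<8)]
    y=l[b&(H>22)&(H<34)&(S>120)&(l[...,0]<-40)&(abs(l[...,2])<12)]
    print(nm,len(q),np.percentile(q,[.5,50,99.5],axis=0).round(1).tolist(),cv2.minAreaRect(q[:,:2].astype(np.float32)))
    print('  plane',np.linalg.lstsq(np.c_[q[:,:2],np.ones(len(q))],q[:,2],rcond=None)[0].round(4),'stop x',np.percentile(y[:,0],[2,50,98]).round(1) if len(y) else 0)
E
```

```text
22.98 [0.5301 0.0771 0.1944] [ 0.06 -0.23 -0.31  2.18  0.09  0.71  1.24] [0.3 0.1 0.3] w 0.0809
L 6331 [[-53.1, -22.5, 1.9], [-4.4, 1.0, 3.7], [51.4, 25.4, 5.4]] ((-0.8103752136230469, 1.741109848022461), (49.28142166137695, 106.42645263671875), 89.8337631225586)
  plane [-4.0000e-04 -5.2000e-03  3.6792e+00] stop x [-54.9 -54.8 -54.7]
R 4961 [[-54.0, -24.1, 2.1], [-4.5, 2.0, 4.2], [50.7, 25.3, 6.1]] ((-1.4099769592285156, -1.2599964141845703), (54.22873306274414, 106.42859649658203), 89.95647430419922)
  plane [-3.0000e-04 -4.6000e-03  4.2152e+00] stop x [-61.3 -55.6 -55.2]
```

View pics/11.png

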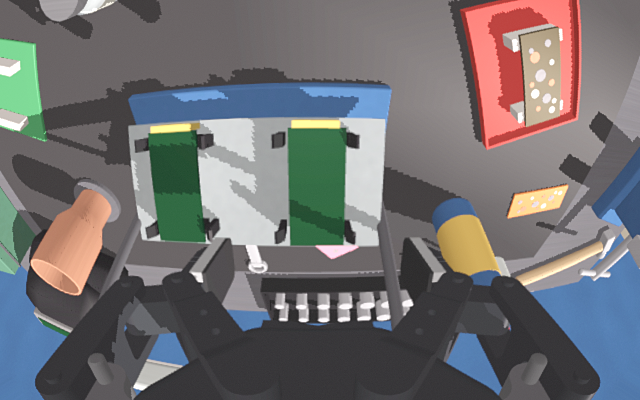

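```bash
python3 -c "
from cell import *
print(job_done())"
```

```text
the job is handed in; nothing more can be done
None
```

The glasses are swapped and the job is handed in at about 23 s of the 72 s allowed. The hand-in call gives no verdict.

- **Spoilt glass:** I took it from the left frame by its long edges and laid it in the red tray. The last close check showed it flat on both ribs, within about 1 mm of their middle.
- **New glass:** I took it from the green rest and lowered it onto the left frame's ribs. I then slid it down the slope until it met about 5 N at the yellow stop.
    - **Seating:** the last wrist picture shows it flat, with its lower end within 0.2 mm of where the spoilt glass sat.
    - **Sideways:** it is about 1.5 mm off the frame's centre line, between the guides.
    - **Gap to stop:** the camera measured 1.7 mm between glass and stop. The untouched good glass measured 1.2 mm the same way, so I took it as camera error.
- **Good glass and other things:** the good glass read as seated. I saw nothing on the bench moved, but I did not measure each item at the end.
- **Forces and hand-in:** the forces I read during the moves stayed below about 7 N. The gripper was clear of everything when I handed in.

One early move was refused because its rows left out some values; the arm did not move.

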